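# File the glaze sample tiles in the lidded rack

## Task

Take the lid off the sample rack: tip it well up by its orange tab while its back edge still rests on the rim, then lift it off and lay it right way up on the bench. Slide every glaze tile fully home, flat, into the slot that matches its thickness. When they are all in, seat the lid squarely back down on the rack, without disturbing the mug, the jar or the brush.

Things in the scene. Friction and masses are not known exactly. Their poses are not given: they have to be found in the camera images.
- rack: Plywood sample rack screwed to the bench, 92 mm deep (x) by 224 mm wide (y), 30 mm high. Origin on the bench; x points from its open front (facing the robot) to its back. No floor: the bench is the floor of its slots. End cheeks 8 mm thick at x = -40 to 52, y = +-104 to 112 mm; back rail x = 46 to 52. Four slots side by side at y = -78, -26, 26, 78 mm, in an order that changes.
- rack_rim (a point): Point over the rack's middle at the height of its rim (the wall tops, 30 mm above the bench) on which the lid rests; the seated lid's origin lies here: x = 6 mm, y = 0, z = 30 mm from the rack's origin.
- lid: White plastic lid lying loosely on the rim, 106 mm (x) by 238 mm (y), plate 4 mm thick, about 200 g. Origin at the centre of the plate's underside; seated, its axes are along the rack's, with about 4 mm of play each way. A 3 mm skirt hangs 10 mm down at the back and sides, a flap hangs 24 mm down in front of the slots. So on the bench it lies with its front raised (0.13 rad), origin 17 mm up.
- lid_tab (a point): Centre of the top of the lid's orange tab: a block 22 mm (x) by 12 mm (y, the way to pinch it) by 26 mm high, standing on the plate with its centre 40 mm in front of the lid's centre; this point is 30 mm above the plate's underside. Axes as the lid's.
- lid_back (a point): Middle of the lid's back edge, at the plate's underside: 53 mm behind the lid's origin.
- tile8: Fired clay sample tile with yellow glaze on its top face, 80 mm (x) by 40 mm (y) by 8 mm thick, about 55 g, lying flat on the bench. Origin at the centre of its underside. May be absent.
- tile12: Fired clay sample tile with green glaze on its top face, 80 mm (x) by 40 mm (y) by 12 mm thick, about 83 g, lying flat on the bench. Origin at the centre of its underside. May be absent.
- tile16: Fired clay sample tile with red glaze on its top face, 80 mm (x) by 40 mm (y) by 16 mm thick, about 110 g, lying flat on the bench. Origin at the centre of its underside. May be absent.
- tile20: Fired clay sample tile with dark blue glaze on its top face, 80 mm (x) by 40 mm (y) by 20 mm thick, about 138 g, lying flat on the bench. Origin at the centre of its underside. May be absent.
- lane8: Slot for the 8 mm tile: 10.5 mm high under two yellow lips (8 mm wide, 5 mm thick), 44 mm wide between walls, open above between the lips. Axes as the rack's. Origin on the bench at the centre of a tile fully home: far end on the stop (x = 40 mm), near end at x = -40, 4 mm out of the mouth (x = -36). Wall ends rounded (radius 4, to x = -40). Tiles go in lengthwise, either end first.
- lane12: Slot for the 12 mm tile: 14.5 mm high under two green lips (8 mm wide, 5 mm thick), 44 mm wide between walls, open above between the lips. Axes as the rack's. Origin on the bench at the centre of a tile fully home: far end on the stop (x = 40 mm), near end at x = -40, 4 mm out of the mouth (x = -36). Wall ends rounded (radius 4, to x = -40). Tiles go in lengthwise, either end first.
- lane16: Slot for the 16 mm tile: 18.5 mm high under two red lips (8 mm wide, 5 mm thick), 44 mm wide between walls, open above between the lips. Axes as the rack's. Origin on the bench at the centre of a tile fully home: far end on the stop (x = 40 mm), near end at x = -40, 4 mm out of the mouth (x = -36). Wall ends rounded (radius 4, to x = -40). Tiles go in lengthwise, either end first.
- lane20: Slot for the 20 mm tile: 22.5 mm high under two dark blue lips (8 mm wide, 5 mm thick), 44 mm wide between walls, open above between the lips. Axes as the rack's. Origin on the bench at the centre of a tile fully home: far end on the stop (x = 40 mm), near end at x = -40, 4 mm out of the mouth (x = -36). Wall ends rounded (radius 4, to x = -40). Tiles go in lengthwise, either end first.
- mug: Bystander: loose terracotta mug, 76 mm across, 85 mm high. Origin at the centre of its base.
- glaze_jar: Bystander: loose glaze jar with a blue cap, 68 mm across, 90 mm high. Origin at the centre of its base.
- glaze_brush: Bystander: glaze brush lying on the bench, 170 mm long.
Mind the look-alikes: they are no part of the job. Leave any blue or brown look-alike of the tile12 alone. Leave any pink look-alike of the tile20 alone.

How it is judged:
By the outcome, as a careful person would: the job done as asked, in the order asked, and still so for the second after the job is handed in, with the robot touching nothing.
Of tile8, tile12, tile16, tile20 only 2 to 4 are there at a start; the rules pass over those that are not, and their reading is None.
At some moment in a run one of tile8, tile12, tile16, tile20 may be knocked a few centimetres aside while the robot is not near it.
It also fails if it takes over 210 s, if anything falls off the work surface, if the arm or the gripper's body presses on something with over 40 N, if the wrist force passes 120 N, or if a joint passes its speed limit or range.

## Robot

A 7-joint arm with a two-finger parallel gripper is mounted at the origin on the work surface. World frame = base frame: x ahead of the robot, y to its left, z up, the work surface at z = 0. Lengths are in m, angles in rad, forces in N, time in s.
With the tool pointing down it reaches from about 0.425 to 1.025 m from the base axis. Payload 9.4 kg.
Tool frame: the origin (TCP) lies between the finger pads; the fingertips stand manip.nose_length ahead of it and the grasp point (between the pads) lies 6 mm ahead of it (manip.nose_length is the distance from the TCP to the fingertips, in m); z points along the fingers, y is the line along which they close (so a half turn about z gives the same grasp; the last joint's range is limited). The gripper opens to 93 mm and grips with 3 to 60 N. Pads are 15 mm wide; open, the fingers measure 128 mm over their backs; the gripper's body (75 mm by 188 mm) begins 65 mm behind the grasp point.
Start: joints at [-1.261, 0.599, -0.003, 1.599, 0.002, 0.943, -0.08], TCP at [0.273, 0.671, 0.244] pointing down, gripper open.
Joint ranges: [-2.57, 2.57], [-0.35, 1.97], [-1.29, 1.29], [0.11, 2.56], [-1.05, 4.19], [0.11, 1.86], [-2.63, 2.63]. Speed limits (rad/s): [2.22, 2.22, 3.01, 3.01, 3.14, 3.14, 3.14].

## Interface

Orientations are given as a 3x3 rotation matrix whose columns are the frame's x, y, z axes.
In Python, from rig import manip gives the robot as it stands. The module is installed in compiled form; this text tells all that it offers. Calls block until the motion is done:
- manip.move_to(position, orientation): joint-space move of the TCP to a pose.
- manip.movel(position, ori=None, feed=0.15): straight line of the TCP; ori=None keeps the orientation; feed is the mean speed in m/s.
- manip.move_joints(angles): joint-space move.
- manip.set_gripper(opening, squeeze=None): finger opening in m; squeeze is the grip in N (None keeps the last); returns when the fingers have stopped.
- manip.hold(seconds).
- manip.ik(position, orientation): joint angles nearest the present ones, or None.
- manip.get_obs(): the state.
- manip.get_image(name): name is "scene" or "top" or "wrist"; returns the picture (420x560x3 uint8, blue, green, red); there is no depth.
- manip.camera_model(name): a dict with "fx", "fy", "cx", "cy" (pixels), "rvec" (rotation vector, rad) and "tvec" (3), from world to camera coordinates, as OpenCV has them. Camera axes: x right, y down, z forward; pixel columns grow to the right and rows downward; lengths in m; the calibration is good to about 2 mm. The wrist camera is an equidistant fisheye: a pixel r from the principal point sees the ray r / f radians off the axis. A picture is of the moment at which its call begins: read the wrist's pose just before it. camera_model takes no time and is no camera call; for the wrist camera it gives the pose at the moment of the call.
A pose or a line that the arm cannot do raises manip.IKError and nothing moves.
- manip.finish_job(): hands the job in; it is judged then, once.
The state is a dict: "time": time; "qpos": joint angles; "dq": joint speeds; "tau": joint torques, N m; "tool_pos": TCP position; "eef_rot": TCP orientation; "force": force on the tool from outside, world axes, zero at the start; "torque": the same for the moment, N m; "grip_width": finger opening in m; "grasp_force": force on a finger pad.
Only numpy, scipy, OpenCV 4.12 (cv2) and the standard library are available. Lean on these libraries where they do the work, as an engineer would, in place of code of your own. Each camera call takes 0.05 s, during which the arm holds its last target. There are 200 camera calls.

## Working session

There is one attempt and no reset: what is moved stays moved. The work goes in short steps, each a Python script; the robot and the scene stay as the last script left them, time stands still between calls to the robot, and variables do not carry over. Pictures are saved under pics/ and viewed, at most 14 in all, crops included, and the job is handed in when it is done.

```bash
mkdir -p pics; ls; python3 - <<'E'
from rig import manip
import cv2,numpy as np
print(manip.nose_length)
for n in("scene","top"):
    cv2.imwrite(f"pics/{n}0.png",cv2.resize(manip.get_image(n),(800,600),interpolation=cv2.INTER_CUBIC)); c=manip.camera_model(n);R=cv2.Rodrigues(np.array(c['rvec']))[0]
    print(n,c,-R.T@np.array(c['tvec']))
print(manip.get_obs())
E
```

```text
pics
0.025
scene {'fx': 461.2222779988022, 'fy': 461.2222779988022, 'cx': 277.5567735716657, 'cy': 208.1522164262954, 'rvec': array([ 1.25079936,  2.10731077, -1.0798298 ]), 'tvec': array([ 0.3452413 , -0.21819543,  1.55588946])} [1.38139337 0.36842429 0.73729824]
top {'fx': 502.6311773196488, 'fy': 502.6311773196488, 'cx': 284.9625128875988, 'cy': 215.18421068710555, 'rvec': array([ 2.17341435, -2.19610928,  0.06941277]), 'tvec': array([-0.07005446,  0.52867065,  1.19283352])} [ 0.44579897 -0.08036984  1.22558397]
{'time': 0.1, 'qpos': array([-1.26070083,  0.60006679, -0.00254407,  1.6000269 ,  0.00178554,
        0.94290682, -0.07980602]), 'dq': array([ 0.00188695, -0.00275095,  0.00076196, -0.00091691,  0.0006258 ,
        0.00048467, -0.00081734]), 'tau': array([ 6.17546408e-03, -7.66563964e+01,  1.50236316e+00, -2.52938390e+01,
       -5.23280085e-02,  1.36868464e-02,  4.38555219e-05]), 'tool_pos': array([0.27334344, 0.67107167, 0.24283884]), 'eef_rot': array([[-9.26139439e-01,  3.77181076e-01, -4.18141614e-04],
       [ 3.77181289e-01,  9.26138475e-01, -1.34197692e-03],
       [-1.18911263e-04, -1.40057295e-03, -9.99999012e-01]]), 'force': array([-0.01484156,  0.62494663,  0.73020246]), 'torque': array([-0.01864839, -0.00582638, -0.04418278]), 'grasp_force': 0.0, 'grip_width': 0.0934847813080315}
```

View pics/top0.png

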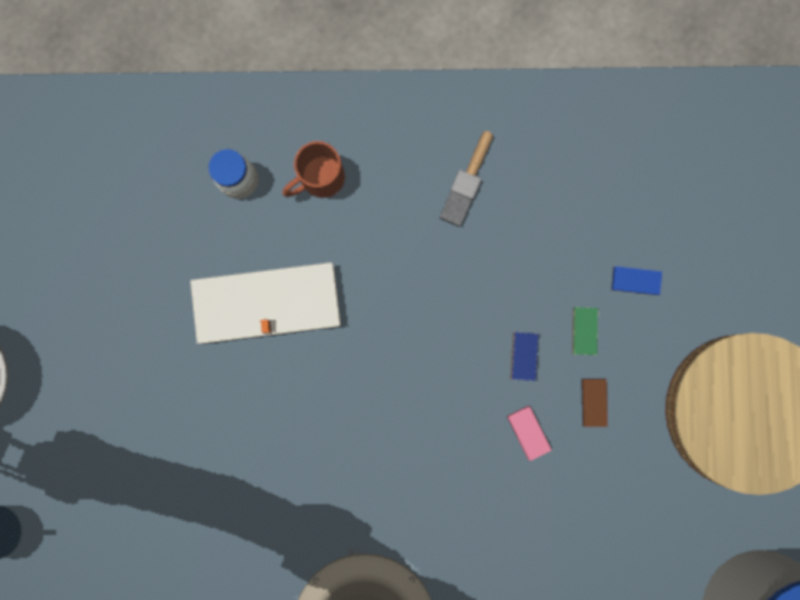

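View pics/scene0.png

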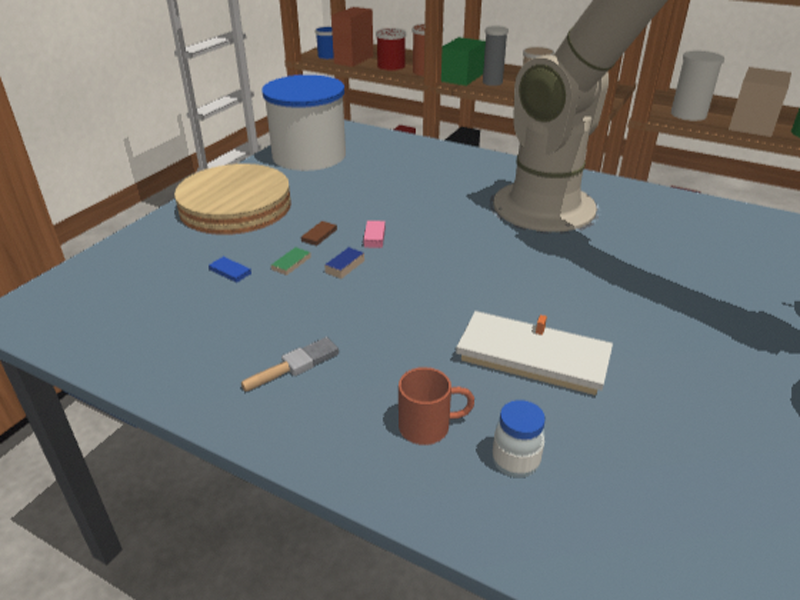

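The top view shows a green tile at (585,331) and a dark-blue one at (525,356). Three others look like decoys: bright blue (637,281), brown (595,402) and pink (530,433). The lid is at (265,303), with its tab at (266,326). I'll measure them and enlarge the candidates.

```bash
cat > h.py <<'E'
from rig import manip
import cv2,numpy as np
from scipy.spatial.transform import Rotation as Ro
def world(c,px,z):
    px=np.atleast_2d(px).astype(float); R=cv2.Rodrigues(np.array(c['rvec']))[0]; C=-R.T@np.array(c['tvec'])
    v=(px-[c['cx'],c['cy']])/[c['fx'],c['fy']]
    if c.get('fish'):
        r=np.linalg.norm(v,axis=1,keepdims=True)+1e-12; d=np.c_[v/r*np.sin(r),np.cos(r)]
    else: d=np.c_[v,np.ones(len(v))]
    d=d@R; return C[:2]+d[:,:2]*((z-C[2])/d[:,2:])
def shot(n):
    c=dict(manip.camera_model(n)); c['fish']=n=='wrist'; return manip.get_image(n),c
HSV={'blue':((105,120,60),(125,255,135)),'green':((50,90,60),(80,255,220)),'white':((0,0,175),(60,60,255)),'orange':((5,170,120),(17,255,255))}
def rects(n,col,z,amin=40,im=None):
    """Rectangles of a colour at height z: (centre, sizes, yaw of long side in (-90,90])"""
    img,c=im or shot(n); h=cv2.cvtColor(img,cv2.COLOR_BGR2HSV)
    m=cv2.inRange(h,*HSV[col]); out=[]
    for k in cv2.findContours(m,cv2.RETR_EXTERNAL,cv2.CHAIN_APPROX_NONE)[0]:
        if cv2.contourArea(k)<amin: continue
        w=world(c,k[:,0],z); b=cv2.boxPoints(cv2.minAreaRect((w*1e4).astype(np.float32)))/1e4
        e1,e2=b[1]-b[0],b[2]-b[1]; l,s=(e1,e2) if np.hypot(*e1)>np.hypot(*e2) else (e2,e1)
        a=np.degrees(np.arctan2(l[1],l[0])); a=(a+90)%180-90
        out.append((b.mean(0).round(4),np.round([np.hypot(*l),np.hypot(*s)],4),round(float(a),2),k[:,0].mean(0).round()))
    return out
def down(yaw,tilt=0): # tool x = -object x ; tool y = object y
    return Ro.from_euler('ZY',[yaw,tilt]).as_matrix()@np.diag([-1.,1,-1])
def rot2(y): return np.array([[np.cos(y),-np.sin(y)],[np.sin(y),np.cos(y)]])
E
python3 - <<'E'
from h import *
im=shot('top')
for col,z in(('blue',.02),('green',.012),('white',.034),('orange',.06)):
    for r in rects('top',col,z,10,im): print(col,*r)
h=cv2.cvtColor(im[0],cv2.COLOR_BGR2HSV)
for p in((525,356),(585,331),(637,281),(595,402),(530,433)): print(p,h[int(p[1]*.7),int(p[0]*.7)],world(im[1],np.array(p)*.7,.012))
for n,p in dict(jar=(235,175),mug=(320,170),brush=(470,175),edge=(400,70),handle=(288,190)).items(): print(n,world(im[1],np.array(p)*.7,.02))
a=cv2.resize(im[0][170:340,340:500],(640,680))[:600]
s,_=shot('scene'); b=cv2.resize(s[140:215,130:290],(640,300))
cv2.imwrite('pics/crop1.png',cv2.resize(np.vstack([cv2.resize(im[0][180:330,340:480],(560,600))[:,:560]]),(560,600)))
cv2.imwrite('pics/crop2.png',cv2.resize(s[140:215,130:290],(800,375)))
c=manip.camera_model('wrist');print(c,manip.get_obs()['tool_pos'])
E
```

```text
blue [ 0.0575 -0.6868] [0.0569 0.0089] -60.62 [549. 413.]
blue [ 0.4447 -0.2713] [0.0759 0.0365] -4.46 [367. 249.]
green [ 0.4858 -0.3755] [0.0753 0.0361] -1.6 [410. 231.]
white [0.0637 0.083 ] [0.03   0.0158] 89.5 [218. 416.]
white [0.4218 0.5977] [0.0637 0.0047] 1.62 [  1. 262.]
white [0.5381 0.1625] [0.238  0.1059] -83.45 [185. 212.]
orange [0.4977 0.1556] [0.014 0.007] 0.19 [186. 228.]
(525, 356) [113 153 130] [[ 0.44414665 -0.27334922]]
(585, 331) [ 69 118 134] [[ 0.48521544 -0.37546445]]
(637, 281) [111 180 170] [[ 0.56907314 -0.46582549]]
(595, 402) [ 11 139 112] [[ 0.36599518 -0.38899852]]
(530, 433) [171  97 219] [[ 0.31556988 -0.27896271]]
jar [[0.75727604 0.21573336]]
mug [[0.76427645 0.07061553]]
brush [[ 0.75269612 -0.18502788]]
edge [[ 0.93753683 -0.0675368 ]]
handle [[0.73030934 0.12521321]]
{'fx': 325.19226210127806, 'fy': 325.19226210127806, 'cx': 276.41207956444055, 'cy': 211.96695479413842, 'rvec': array([-2.43306217, -1.63809402, -0.19918907]), 'tvec': array([-0.726029  , -0.02856863,  0.38952785])} [0.27340308 0.67117409 0.24308296]
```

View pics/crop2.png

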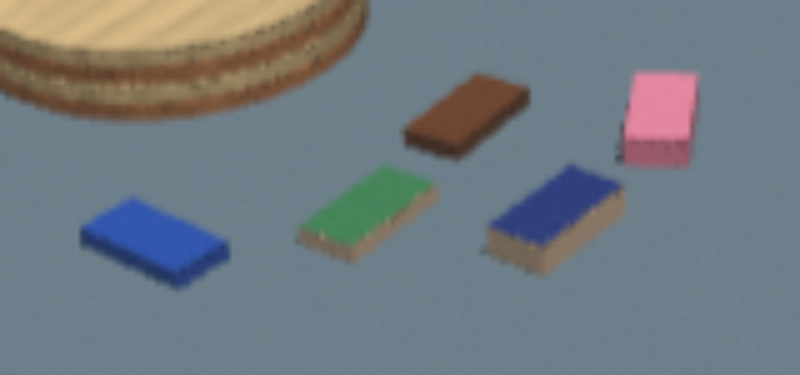

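Crop confirmed: green (380,205) and dark blue (560,205) have clay sides and thicknesses of about 12 and 20, so they are tile12 and tile20. The bright blue, brown and pink ones are coloured all through, so they are the decoys. Tiles 8 and 16 are absent. Next I'll hover over the lid and refine with the wrist camera.

```bash
python3 - <<'E'
from h import *
yaw=np.radians(6.55)
manip.move_to([.47,.155,.28],down(yaw))
im=shot('wrist'); cv2.imwrite('pics/w1.png',im[0])
c=im[1];R=cv2.Rodrigues(c['rvec'])[0];print('cam',-R.T@c['tvec'],R[2])
for r in rects('wrist','white',.034,800,im): print(*r)
for r in rects('wrist','orange',.060,60,im): print(*r)
p=np.array([.498,.158])
for t in(-.4,-.3,0,.2,.4,.6): print(t,manip.ik([*p,.06],down(yaw,t)))
rc=np.array([.532,.162])
for y in(-78,-26,26,78):
  for x in(-120,-100,-48): print(y,x,manip.ik([*(rc+rot2(yaw)@[x/1e3,y/1e3]),.03],down(yaw)) is not None, end=' ')
E
```

```text
cam [0.40433865 0.14951557 0.42139911] [ 0.23913094  0.02891611 -0.97055667]
[0.5389 0.163 ] [0.238  0.1064] -83.33 [275. 237.]
[0.498  0.1575] [0.0202 0.0103] 6.73 [274. 216.]
-0.4 [ 0.19652569  0.92012341 -1.09979415  2.43333016  1.86204783  0.98681755
 -0.61367955]
-0.3 [ 0.22638595  0.90246916 -1.09989421  2.36455156  1.69788754  0.90032305
 -0.43650652]
0 [-0.40542117  0.65141093 -0.0151495   2.19797355  0.03186931  0.29240367
  1.23712912]
0.2 [-0.35486641  0.69928676 -0.04318544  2.058713   -0.04845235  0.57712269
  1.33767318]
0.4 [-0.33827197  0.76861318 -0.03190475  1.92534531 -0.10062834  0.83876782
  1.40164612]
0.6 [-0.33131421  0.8518859  -0.01356851  1.79843497 -0.13408332  1.0824255
  1.44081786]
-78 -120 True -78 -100 True -78 -48 True -26 -120 True -26 -100 True -26 -48 True 26 -120 True 26 -100 True 26 -48 True 78 -120 True 78 -100 True 78 -48 True
```

View pics/w1.png

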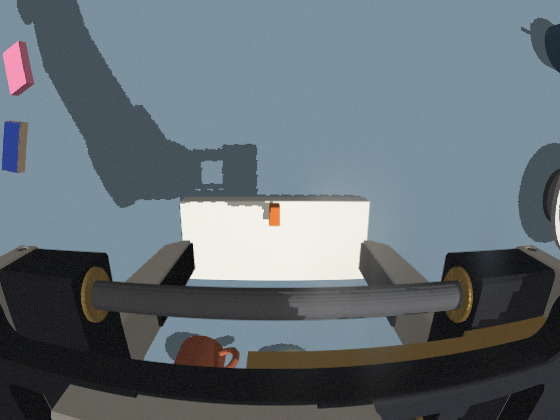

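The wrist view gives the lid at (0.539, 0.163) with yaw 6.7°, agreeing with the top camera. The tab is at pixel (274,216), and an unknown round object sits at the right edge (550,200). I'll locate that object and plan the lid path.

```bash
python3 - <<'E'
from h import *
im=shot('wrist')
print(world(im[1],[[550,200],[545,215],[520,190],[555,170]],0),world(im[1],[[550,200]],.1))
yaw=np.radians(6.68)
# lid-frame path; tilts
def tool(org,z,th,yaw):  # TCP for given lid origin; grasp TCP 24mm above plate underside in lid frame
    Rl=Ro.from_euler('ZY',[yaw,th]).as_matrix(); return np.array([*org,z])+Rl@[-.04,0,.022+.0],Rl@np.diag([-1.,1,-1])
for th in(0,.13,.3,.5,.7): print(th,[manip.ik(*tool(o,z,th,y)) is not None for o,z,y in(((.539,.163),.05,yaw),((.53,.40),.03,yaw),((.53,.40),.03,yaw+1.57),((.53,.40),.03,yaw-1.57))])
E
```

```text
[[0.43083597 0.63692843]
 [0.45871922 0.63230881]
 [0.4254928  0.55170646]
 [0.37719148 0.63463939]] [[0.42454228 0.52125746]]
0 [True, True, True, True]
0.13 [True, True, True, True]
0.3 [True, True, True, True]
0.5 [True, True, True, True]
0.7 [True, True, True, True]
```

```bash
cat >> h.py <<'E'
GZ=.032
def tool(org,z,th,yaw):
    Rl=Ro.from_euler('ZY',[yaw,th]).as_matrix(); return np.array([*org,z])+Rl@[-.04,0,GZ],Rl@np.diag([-1.,1,-1])
def F(): o=manip.get_obs(); return round(o['time'],1),o['force'].round(1),round(o['grip_width'],4)
E
python3 - <<'E'
from h import *
yaw=np.radians(6.68); L=np.array([.5388,.163])
p,R=tool(L,.03,0,yaw)
manip.set_gripper(.05); manip.move_to(p+[0,0,.08],R); manip.movel(p,R,feed=.12); print(F())
manip.set_gripper(.0,45); print(F(),manip.get_obs()['grasp_force'])
ex=np.array([np.cos(yaw),np.sin(yaw)])
corner=L+ex*.046
f=[]
for th in np.arange(.05,.66,.05):
    u=.046-.012*np.tan(th)
    o=corner-ex*u*np.cos(th); z=.0297+u*np.sin(th)
    manip.movel(*tool(o,z,th,yaw),feed=.06); f.append(manip.get_obs()['force'].round(1))
print(f); manip.hold(.4)
cv2.imwrite('pics/tip.png',shot('scene')[0])
p,R=tool(o,z,th,yaw); manip.movel(p+[0,0,.12],R,feed=.15); print(F(),manip.get_obs()['grasp_force'])
q0=manip.get_obs()['qpos']
for s in(1.57,-1.57):
    print(s,[manip.ik(*tool(np.array(a),z,.13,yaw+s)) for a,z in(((.5,.2),.2),((.53,.4),.02))])
E
```

```text
(4.6, array([0.8, 0.2, 0.3]), 0.0499)
(5.3, array([-0.2, -0.8,  3. ]), 0.0117) 44.99655067920685
[array([ 0.6,  0.1, -0.7]), array([ 1.3,  0.2, -0.1]), array([ 0.9,  1.1, -0.5]), array([ 1.5,  1.5, -1.1]), array([ 0.1,  0.2, -0.7]), array([ 0.2, -0.7, -1.6]), array([-0.6,  0.8, -1.4]), array([-0.2,  1.1, -2.4]), array([ 0.9, -0. , -1.4]), array([-0.2,  0.1, -3.1]), array([-0.1,  0.5, -2.4]), array([ 0.7, -0.3, -2.8]), array([ 0.3,  0.4, -2.5])]
(9.9, array([-0.1,  0.2, -2.5]), 0.0116) 44.99644696712494
1.57 [array([-0.13722287,  0.42847982, -0.49052948,  2.01190376,  0.41969457,
        0.85402777,  2.36710816]), array([-0.50663652,  0.78436148, -0.36599998,  1.84814029,  0.56665487,
        0.71039795,  2.0108562 ])]
-1.57 [array([-0.69718258,  0.39874055,  0.30236452,  2.05287348, -0.37666866,
        0.70248402, -0.01367838]), array([-0.89430029,  0.7745332 ,  0.26735338,  1.88895602, -0.63664865,
        0.5086449 , -0.02797541])]
```

View pics/tip.png

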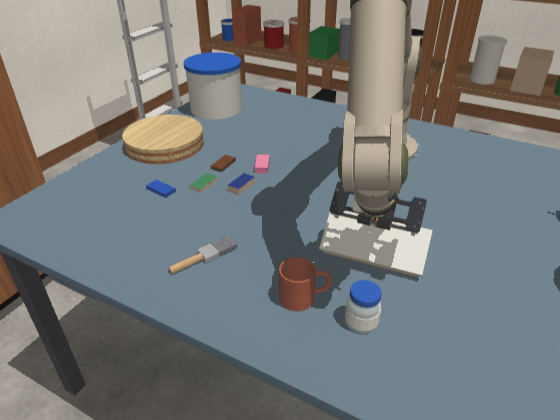

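The scene shows the lid tipped about 37° with its back at the rack. The force there was nearly the full lid weight, so rim contact may have been light. I'll lower it back at the same tilt until contact is definite, then lift off and lay it down.

```bash
python3 - <<'E'
from h import *
yaw=np.radians(6.68)
manip.hold(.2);o=manip.get_obs();p=o['tool_pos'].copy();R=o['eef_rot'];f0=np.mean([manip.get_obs()['force'][2] for _ in range(5)])
manip.movel(p-[0,0,.117],feed=.2)
for d in np.arange(.1175,.1245,.0005):
    manip.movel(p-[0,0,d],feed=.02); manip.hold(.1); f=manip.get_obs()['force'][2]
    if f-f0>1.5: break
print(f0,f,d); manip.hold(.3); print(F())
manip.movel(p,feed=.2)
manip.move_to(*tool(np.array([.5,.2]),.2,.13,yaw-1.57))
T=np.array([.53,.4])
manip.move_to(*tool(T,.08,.13,yaw-1.57)); manip.hold(.2); f0=F()[1][2]
manip.movel(*tool(T,.022,.13,yaw-1.57),feed=.12)
for z in np.arange(.021,.0135,-.0005):
    manip.movel(*tool(T,z,.13,yaw-1.57),feed=.03); manip.hold(.05); f=manip.get_obs()['force'][2]
    if f-f0>1.5: break
print('down',z,f0,f)
manip.set_gripper(.04); p=manip.get_obs()['tool_pos']; R=manip.get_obs()['eef_rot']
manip.movel(p-R[:,2]*.06,feed=.15); print(F())
# look over rack from its front
manip.move_to([.42,.15,.3],down(yaw)); im=shot('wrist'); cv2.imwrite('pics/w2.png',im[0]); 
import pickle; pickle.dump(im,open('w2.pkl','wb'))
im=shot('top'); cv2.imwrite('pics/top2.png',im[0]); pickle.dump(im,open('t2.pkl','wb'))
for col,z in(('blue',.02),('green',.012)):
    for r in rects('top',col,z,100,im): print(col,*r)
E
```

```text
-2.165076867494717 1.5571438742464914 0.122
(14.7, array([0.3, 0.5, 2.9]), 0.0119)
down 0.017499999999999998 -2.2 -0.22813493522687978
(22.1, array([ 0.1, -0.5, -0.5]), 0.0399)
green [ 0.4858 -0.3755] [0.0753 0.0361] -1.6 [410. 231.]
```

View pics/w2.png

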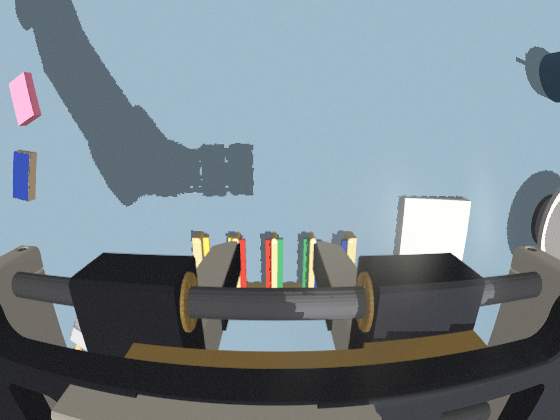

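View pics/top2.png

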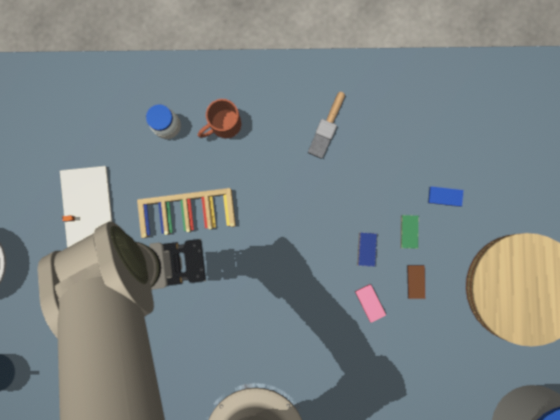

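The lanes in the wrist picture, left to right, are yellow (200), red (240), green (310) and blue (345). In rack y that is -78 yellow, -26 red, +26 green, +78 blue. The lid lies right way up at top-view pixel (85,200), and the bystanders are unmoved. Next I'll measure the rack from directly above.

```bash
sed -i "s/(125,255,135)/(125,255,255)/; s/HSV={/HSV={'tan':((8,60,90),(35,255,255)),/" h.py
python3 - <<'E'
from h import *
yaw=np.radians(6.68)
manip.move_to([.56,.17,.40],down(yaw)); im=shot('wrist'); cv2.imwrite('pics/w3.png',cv2.resize(im[0][60:300,140:420],(700,600),interpolation=cv2.INTER_CUBIC))
import pickle; pickle.dump(im,open('w3.pkl','wb'))
for r in rects('wrist','tan',.03,200,im): print(*r)
print(rects('wrist','white',.03,800,im))
E
```

```text
[0.9    0.2943] [0.8169 0.0583] -83.21 [305. 354.]
[0.7698 0.3603] [0.1303 0.0315] 14.09 [366. 301.]
[0.8087 0.0373] [0.1288 0.0309] -1.89 [187. 302.]
[0.5376 0.1623] [0.2233 0.0919] -83.78 [273. 165.]
[0.416  0.7107] [0.1494 0.0909] 12.81 [550. 146.]
[ 0.3714 -0.3695] [0.0772 0.0388] 0.08 [17. 61.]
[(array([0.5289, 0.4005], dtype=float32), array([0.2358, 0.1174], dtype=float32), 6.78, array([411., 174.])), (array([0.4177, 0.6829], dtype=float32), array([0.1939, 0.1471], dtype=float32), 12.5, array([531., 143.]))]
```

View pics/w3.png

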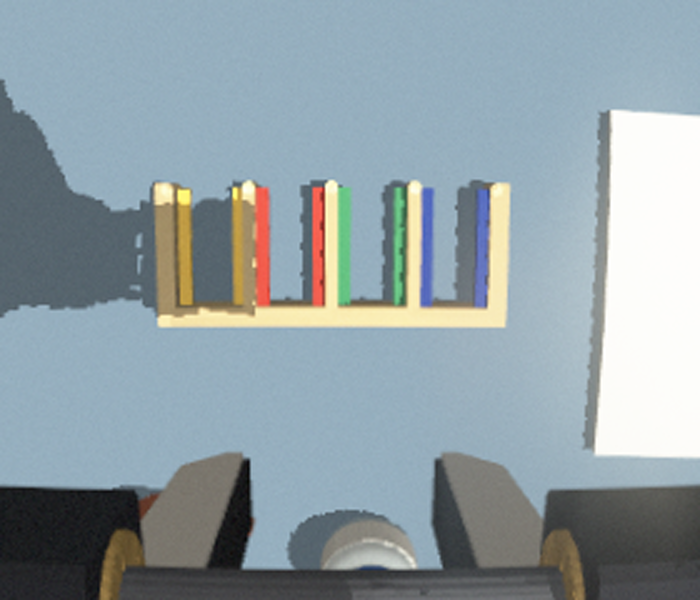

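The rack outline fits 223 x 92 mm (true 224 x 92), centred at (0.5376, 0.1623). The lanes are confirmed, and the lid is lying on the bench with its near edge at crop column 600. Now tile20.

```bash
cat >> h.py <<'E'
import os,json
def rack():
    return json.load(open('rack.json'))
def r2w(x,y):
    r=rack(); return np.array(r['o'])+rot2(r['yaw'])@[x,y]
def find(col,z,near,look=.40):
    manip.move_to([near[0]+.03,near[1],look],down(0)); best=[]
    for r in rects('wrist',col,z,200):
        if abs(r[1][0]-.08)<.006 and abs(r[1][1]-.04)<.005: best.append(r)
    best.sort(key=lambda r:np.hypot(*(r[0]-near))); print(col,best[:2]); return best[0]
def pick(t,gx=-.030,z=.028):
    c,s,a,_=t; a=np.radians(a); g=c+rot2(a)@[gx,0]
    manip.set_gripper(.062); manip.move_to([*g,.12],down(a)); manip.movel([*g,z],feed=.12)
    manip.set_gripper(0,40); print('grip',F()); manip.movel([*g,.13],feed=.2); print('lift',F())
def insert(y,gx=-.030,z=.0285):
    R=down(rack()['yaw'])
    P=lambda x:r2w(x,y)
    manip.move_to([*P(-.095+gx),.13],R); manip.movel([*P(-.095+gx),z],feed=.12); f0=manip.get_obs()['force']; ff=[]
    for x in (-.084,-.08,-.076,-.07,-.06,-.05,-.04,-.03,-.022):
        manip.movel([*P(x+gx),z],feed=.06); ff.append(np.round(rot2(-rack()['yaw'])@(manip.get_obs()['force']-f0)[:2],1).tolist())
    print('ins',ff)
E
python3 - <<'E'
from h import *
import pickle
img,c=pickle.load(open('w3.pkl','rb'))
m=cv2.inRange(cv2.cvtColor(img,cv2.COLOR_BGR2HSV),*HSV['tan']); m[240:]=0;m[:,:180]=0;m[:,360:]=0
k=max(cv2.findContours(m,cv2.RETR_EXTERNAL,cv2.CHAIN_APPROX_NONE)[0],key=cv2.contourArea)[:,0]
w=world(c,k,.03); q=(w-[.5376,.1623])@rot2(np.radians(6.4))
b=w[(q[:,0]>.041)&(np.abs(q[:,1])<.1)]; v=cv2.fitLine(b.astype(np.float32),cv2.DIST_HUBER,0,1e-4,1e-4).ravel()
yaw=np.arctan(-v[0]/v[1]); print('yaw',np.degrees(yaw))
q=(w-[.5376,.1623])@rot2(yaw); print(np.percentile(q,[1,99],axis=0), q.min(0),q.max(0))
rim=np.array([.5376,.1623]); json.dump(dict(o=(rim-rot2(yaw)@[.006,0]).tolist(),yaw=float(yaw)),open('rack.json','w'))
manip.set_gripper(.09)
t=find('blue',.02,(.4447,-.2713)); print(F())
json.dump([t[0].tolist(),t[1].tolist(),t[2],0],open('t20.json','w'))
t=rects('wrist','green',.012,100);print(t)
E
```

```text
yaw 6.714715
[[-0.04493122 -0.11143734]
 [ 0.04389361  0.11110928]] [-0.04689203 -0.11174385] [0.04506554 0.11191699]
blue [(array([ 0.4455, -0.2709], dtype=float32), array([0.0788, 0.0391], dtype=float32), -4.31, array([275., 155.])), (array([ 0.569 , -0.4606], dtype=float32), array([0.0804, 0.0422], dtype=float32), 83.24, array([166., 228.]))]
(26.9, array([ 0.1, -0.3,  0.8]), 0.0899)
[(array([ 0.4874, -0.3754], dtype=float32), array([0.079 , 0.0381], dtype=float32), -2.2, array([212., 180.]))]
```

```bash
python3 - <<'E'
from h import *
c,s,a,_=json.load(open('t20.json'))
pick((np.array(c),s,a,0))
insert(.078)
cv2.imwrite('pics/ins20.png',shot('wrist')[0]); print(F())
E
```

```text
grip (30.1, array([-0.8,  0.6,  7.6]), 0.0393)
lift (30.8, array([ 0.1,  0.1, -1.6]), 0.0396)
ins [[0.4, -0.1], [-0.3, -0.5], [0.1, -0.7], [0.4, -0.1], [-0.1, -0.6], [0.0, -1.3], [-0.2, -0.0], [0.4, -0.9], [0.6, -1.8]]
(36.3, array([ 0.1, -0.4, -1.9]), 0.0395)
```

View pics/ins20.png

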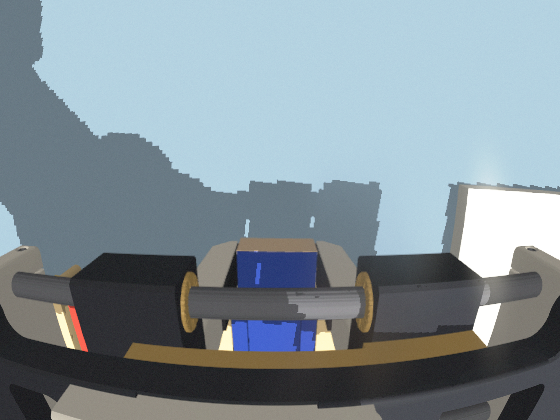

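Tile20 slid in with almost no force: its near end is at (277,245), centred between the wall ends. Release it and push it home.

```bash
cat >> h.py <<'E'
def push(y,gx=-.030,z=.028):
    R=down(rack()['yaw']); P=lambda x:r2w(x,y)
    manip.set_gripper(.05); manip.movel([*P(-.022+gx),.09],feed=.2)
    manip.movel([*P(-.085),.09],feed=.2); manip.set_gripper(0,20); manip.movel([*P(-.085),z],feed=.15); manip.hold(.1)
    f0=manip.get_obs()['force']; manip.movel([*P(-.053),z],feed=.06)
    for x in np.arange(-.0525,-.0435,.0005):
        manip.movel([*P(x),z],feed=.02); f=rot2(-rack()['yaw'])@(manip.get_obs()['force']-f0)[:2]
        if f[0]<-6: break
    print('push stop',x,f.round(1)); manip.movel([*P(x-.03),z],feed=.15); manip.movel([*P(x-.03),.13],feed=.2); print(F())
E
python3 - <<'E'
from h import *
push(.078)
manip.set_gripper(.09)
t=find('green',.012,(.4868,-.3755)); pick(t,z=.0275); insert(.026,z=.028); push(.026,z=.0275)
manip.move_to([.53,.15,.40],down(rack()['yaw'])); im=shot('wrist'); cv2.imwrite('pics/w4.png',cv2.resize(im[0][60:300,140:420],(700,600),interpolation=cv2.INTER_CUBIC))
for col,z in(('blue',.02),('green',.012)):
  for r in rects('wrist',col,z,200,im): print(col,*r,'rack',((r[0]-r2w(0,0))@rot2(rack()['yaw'])).round(4))
print(F())
E
```

```text
push stop -0.048499999999999995 [-6.7  0.8]
(43.0, array([-0.5,  0.3, -0.7]), 0.0007)
green [(array([ 0.5125, -0.3488], dtype=float32), array([0.0795, 0.0394], dtype=float32), -2.47, array([291., 170.]))]
grip (50.0, array([-0.9,  1. ,  5.5]), 0.0395)
lift (50.7, array([-0.3, -0.3, -1.5]), 0.0396)Traceback (most recent call last):
  File "<stdin>", line 4, in <module>
  File "h.py", line 49, in insert
    manip.move_to([*P(-.095+gx),.13],R); manip.movel([*P(-.095+gx),z],feed=.12); f0=manip.get_obs()['force']; ff=[]
                                         ~~~~~~~~~~~^^^^^^^^^^^^^^^^^^^^^^^^^^^
rig.IKError: the arm cannot follow that straight line within its joint ranges
```

Tile12 had been knocked aside, and the fresh measurement caught it. It is now held in front of the rack, but that straight descent is out of reach. I'll check reachable alternatives.

```bash
python3 - <<'E'
from h import *
print(manip.get_obs()['qpos'].round(2)); Y=rack()['yaw']
for x in(-.125,-.118,-.115,-.11,-.08,-.052):
  for t in(0,.15,.3):
    q=[manip.ik([*r2w(x,.026),z],down(Y,t)) for z in(.13,.08,.028)]
    print(x,t,[None if a is None else a.round(2).tolist() for a in q][2], [a is not None for a in q])
E
```

```text
[-0.93  0.53  0.57  2.36 -0.74  0.42  1.96]
-0.125 0 [-0.4, 0.69, -0.19, 2.39, 1.02, 0.14, 0.13] [True, True, True]
-0.125 0.15 [-0.74, 0.75, 0.37, 2.31, -0.86, 0.4, 2.09] [True, True, True]
-0.125 0.3 [-0.76, 0.8, 0.46, 2.22, -0.74, 0.62, 2.01] [True, True, True]
-0.118 0 [-0.63, 0.7, 0.16, 2.39, -1.02, 0.12, 2.2] [True, True, True]
-0.118 0.15 [-0.74, 0.75, 0.38, 2.3, -0.85, 0.41, 2.08] [True, True, True]
-0.118 0.3 [-0.76, 0.81, 0.47, 2.2, -0.73, 0.64, 2.0] [True, True, True]
-0.115 0 [-0.64, 0.7, 0.17, 2.38, -1.02, 0.13, 2.2] [True, True, True]
-0.115 0.15 [-0.74, 0.75, 0.39, 2.29, -0.85, 0.42, 2.08] [True, True, True]
-0.115 0.3 [-0.76, 0.81, 0.47, 2.19, -0.73, 0.64, 2.0] [True, True, True]
-0.11 0 [-0.65, 0.7, 0.19, 2.37, -1.02, 0.14, 2.2] [True, True, True]
-0.11 0.15 [-0.75, 0.76, 0.4, 2.28, -0.84, 0.43, 2.07] [True, True, True]
-0.11 0.3 [-0.76, 0.81, 0.47, 2.18, -0.73, 0.65, 2.0] [True, True, True]
-0.08 0 [-0.68, 0.72, 0.28, 2.31, -0.97, 0.22, 2.17] [True, True, True]
-0.08 0.15 [-0.75, 0.78, 0.44, 2.21, -0.8, 0.49, 2.05] [True, True, True]
-0.08 0.3 [-0.76, 0.83, 0.5, 2.12, -0.7, 0.7, 1.98] [True, True, True]
-0.052 0 [-0.7, 0.74, 0.34, 2.25, -0.92, 0.29, 2.15] [True, True, True]
-0.052 0.15 [-0.75, 0.8, 0.46, 2.15, -0.77, 0.54, 2.03] [True, True, True]
-0.052 0.3 [-0.75, 0.85, 0.52, 2.05, -0.68, 0.75, 1.96] [True, True, True]
```

```bash
python3 - <<'E'
from h import *
R=down(rack()['yaw'])
p=manip.get_obs()['tool_pos']; manip.movel(p+[0,0,.07],feed=.2)
manip.move_joints([-.40,.4,0,2.2,0,.54,1.24]); print(manip.get_obs()['tool_pos'],F())
manip.move_to([*r2w(-.122,.026),.13],R); print(manip.get_obs()['qpos'].round(2))
try:
    manip.movel([*r2w(-.122,.026),.028],feed=.12); print('ok',F())
except manip.IKError as e: print(e)
E
```

```text
[0.46389339 0.13449368 0.18532461] (54.0, array([-0.2, -1.4, -0.9]), 0.0396)
[-0.53  0.47 -0.01  2.33  0.01  0.34  1.14]
the arm cannot follow that straight line within its joint ranges
```

```bash
python3 - <<'E'
from h import *
R=down(rack()['yaw'])
manip.move_to([*r2w(-.117,.026),.13],R)
try:
    for z in (.11,.09,.07,.06,.05,.045,.04,.036,.032,.028):
        q=manip.ik([*r2w(-.117,.026),z],R); d=None if q is None else np.abs(q-manip.get_obs()['qpos']).max()
        print(z,None if q is None else q.round(2)); 
        if q is None or d>1.2: break
        manip.move_joints(q)
except Exception as e: print(e)
print(manip.get_obs()['tool_pos'],F())
E
```

```text
0.11 [-0.52  0.51 -0.01  2.34  0.02  0.29  1.15]
0.09 [-0.52  0.55 -0.01  2.35  0.02  0.24  1.14]
0.07 [-0.52  0.6  -0.01  2.36  0.02  0.18  1.14]
0.06 [-0.52  0.62 -0.01  2.37  0.02  0.16  1.14]
0.05 [-0.52  0.64 -0.01  2.37  0.02  0.13  1.14]
0.045 [-0.52  0.65 -0.01  2.37  0.03  0.12  1.13]
0.04 [-0.52  0.66 -0.01  2.37  0.04  0.11  1.12]
0.036 [-0.45  0.67 -0.11  2.37  0.57  0.12  0.58]
0.032 [-0.45  0.68 -0.1   2.37  0.61  0.11  0.54]
0.028 [-0.45  0.69 -0.11  2.37  0.7   0.11  0.46]
[0.41237731 0.17378209 0.02808724] (57.6, array([-0. ,  0.6, -0.6]), 0.0396)
```

```bash
python3 - <<'E'
from h import *
z=.028;ff=[];f0=manip.get_obs()['force']
for x in (-.114,-.111,-.107,-.104,-.1,-.09,-.08,-.07,-.06,-.052):
    p=[*r2w(x,.026),z]
    try: manip.movel(p,feed=.06)
    except manip.IKError:
        q=manip.ik(p,down(rack()['yaw'])); print('ik',x,np.abs(q-manip.get_obs()['qpos']).max().round(2)); manip.move_joints(q)
    ff.append(np.round(rot2(-rack()['yaw'])@(manip.get_obs()['force']-f0)[:2],1).tolist())
print(ff,F())
push(.026,z=.0275)
manip.set_gripper(.09)
manip.move_to([.53,.15,.40],down(rack()['yaw'])); im=shot('wrist'); cv2.imwrite('pics/w4.png',cv2.resize(im[0][60:300,140:420],(700,600),interpolation=cv2.INTER_CUBIC))
for col,z in(('blue',.02),('green',.012)):
  for r in rects('wrist',col,z,200,im): print(col,*r,'rack',((r[0]-r2w(0,0))@rot2(rack()['yaw'])).round(4))
print(F())
E
```

```text
[[-0.1, -0.7], [-0.3, -1.0], [-0.8, -0.6], [-0.1, -0.5], [-0.4, -0.8], [0.2, -0.9], [0.5, 0.1], [0.5, -1.1], [-0.0, -0.6], [-0.8, -0.1]] (60.4, array([-0.8,  0.4, -0.5]), 0.0391)
push stop -0.048499999999999995 [-6.3  1.2]
(67.1, array([-0.1, -0.2, -1.4]), 0.0005)
blue [0.8131 0.2266] [0.0665 0.04  ] -84.12 [298. 326.] rack [0.2871 0.0316]
blue [0.5218 0.2408] [0.0784 0.0416] 6.02 [334. 177.] rack [-0.0005  0.0798]
green [0.529  0.1882] [0.0801 0.0422] 6.06 [299. 176.] rack [0.0005 0.0267]
(69.7, array([ 0.5,  0.8, -0.6]), 0.0901)
```

View pics/w4.png

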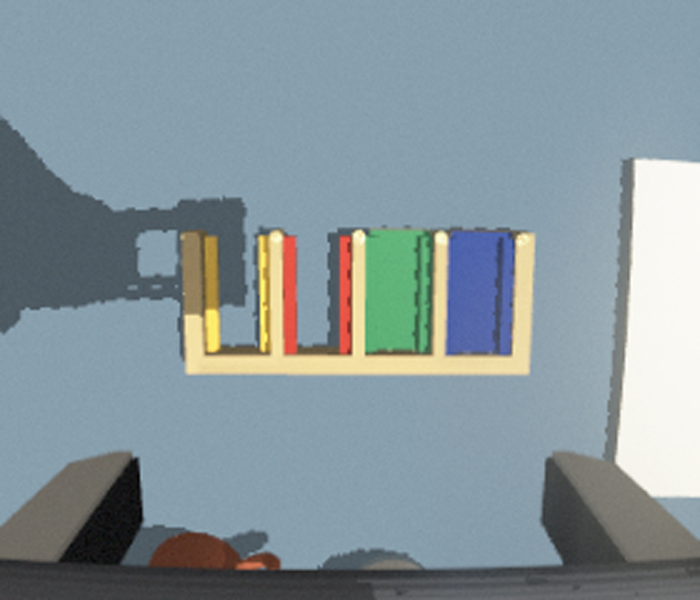

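Both tiles are home: the green and blue ends are level with the wall tips at crop row ~232, and the measured offsets are about 0.5 mm. Now the lid: check its tab, re-grasp it and seat it.

```bash
python3 - <<'E'
from h import *
Y=rack()['yaw']; yl=np.radians(6.68)-1.57; T=np.array([.53,.4])
p,R=tool(T,.0175,.13,yl); tab=np.array([*T,.0175])+(Ro.from_euler('ZY',[yl,.13]).as_matrix()@[-.04,0,.03])
manip.move_to([p[0],p[1],.30],down(yl)); im=shot('wrist')
print('want tab',tab.round(4)); 
for r in rects('wrist','orange',tab[2],60,im): print(*r)
for r in rects('wrist','white',.02,800,im): print(*r)
print('yl',np.degrees(yl),F())
E
```

```text
want tab [0.5258 0.4355 0.0524]
[0.5253 0.4394] [0.0245 0.0097] -83.21 [276. 185.]
[0.5298 0.4018] [0.2413 0.103 ] 6.81 [275. 208.]
[0.4077 0.6313] [0.2035 0.1009] 1.4 [210.  38.]
yl -83.27437383553925 (71.4, array([1.2, 1.1, 0. ]), 0.09)
```

```bash
python3 - <<'E'
from h import *
Y=rack()['yaw']; yl=np.radians(6.68)-1.57; T=np.array([.5298,.402])
p,R=tool(T,.0175,.13,yl)
manip.set_gripper(.045); manip.move_to(p-R[:,2]*.06,R); manip.movel(p,feed=.12); print(F())
manip.set_gripper(0,45); print(F()); manip.movel(p+[0,0,.13],feed=.15)
manip.move_to(*tool(np.array([.5,.2]),.2,.0,yl))
S=np.array([.538,.1625])
manip.move_to(*tool(S,.14,0,Y)); print(manip.get_obs()['qpos'].round(2))
manip.movel(*tool(S,.065,0,Y),feed=.1); manip.hold(.1); print(F())
im=shot('wrist'); cv2.imwrite('pics/w5.png',im[0])
for r in rects('wrist','white',.069,3000,im): print(*r)
E
```

```text
(73.7, array([-0.1,  0.3,  0. ]), 0.045)
(74.3, array([-0.5, -0.5,  2.7]), 0.0119)
[ 0.16  0.59 -0.84  2.09  0.65  0.74  0.59]
(78.4, array([-0.2, -1. , -2.2]), 0.0118)
[0.5038 0.1601] [0.239  0.0321] -83.35 [277. 248.]
```

View pics/w5.png

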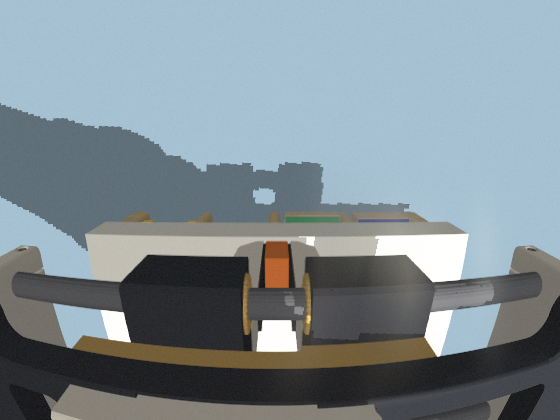

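The lid is held level over the rack, and the flap's edge (90–465, row 228) is parallel with the rack. The offset is about 1.5 mm, within the play. Lower it.

```bash
python3 - <<'E'
from h import *
Y=rack()['yaw']; S=np.array([.538,.1625])
f0=np.mean([manip.get_obs()['force'] for _ in range(5)],axis=0)
for z in [*np.arange(.062,.0335,-.003),*np.arange(.033,.0265,-.0005)]:
    manip.movel(*tool(S,z,0,Y),feed=.04); manip.hold(.05); f=manip.get_obs()['force']-f0
    if f[2]>2.5: break
print('contact',z,f.round(1))
if z<.0325:
    manip.set_gripper(.04); p=manip.get_obs()['tool_pos']; manip.movel(p+[0,0,.12],feed=.12); manip.set_gripper(.09)
    manip.move_to([.44,.155,.35],down(Y)); im=shot('wrist')
    for r in rects('wrist','white',.034,3000,im): print(*r,'lid-rim',((r[0]-r2w(.006,0))@rot2(Y)).round(4))
    for r in rects('wrist','orange',.06,60,im): print(*r,((r[0]-r2w(.006,0))@rot2(Y)).round(4))
    manip.move_to([.35,-.45,.35],down(0)); cv2.imwrite('pics/fin.png',shot('scene')[0]); im=shot('top')
    for r in rects('top','white',.034,800,im): print('top',*r)
print(F())
E
```

```text
contact 0.03 [-1.8 -0.1  4.3]
[0.5401 0.1645] [0.2382 0.1066] -83.23 [275. 242.] lid-rim [0.0027 0.0019]
[0.4994 0.159 ] [0.0201 0.0083] 6.72 [274. 225.] [-0.0383  0.0012]
top [0.5397 0.1643] [0.2378 0.1058] -83.26 [184. 212.]
(89.4, array([1.1, 0.3, 0.7]), 0.09)
```

View pics/fin.png

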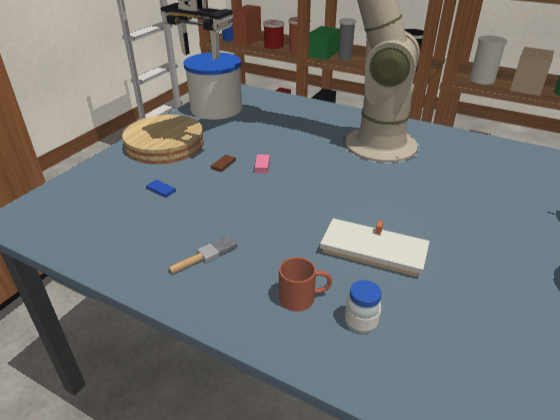

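The lid is seated level on the rack at (375,245), at rim height and within its play. The mug (297,284), jar (364,305) and brush (205,255) are where they were. Handing in.

```bash
python3 -c "
from rig import manip
print(manip.finish_job())"
```

```text
the job is handed in; nothing more can be done
None
```

I tipped the lid up on its back edge, laid it on the bench, pushed tile12 and tile20 (the only two present) fully home, and seated the lid back on the rack. The mug, jar and brush look unmoved in the last picture, and the job was handed in at about 90 s; no verdict was returned.

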